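# Gauge the blind bore of a radiator tank

## Robot

A 6-joint arm with a two-finger parallel gripper is mounted at the origin on the work surface. World frame = base frame: x ahead of the robot, y to its left, z up, the work surface at z = 0. Lengths are in mm, angles in rad, forces in N, time in s.
With the tool pointing down it reaches from about 275 to 750 mm from the base axis. Payload 10.2 kg.
Tool frame: the origin (TCP) lies at the very end of the fingers, on their centre line; the grasp point (between the pads) lies 19 mm behind it (manip.tcp_to_grasp is the distance from the TCP to the grasp point, in mm); x points along the fingers, z is the direction in which the jaws open and shut, and the axes are right-handed (so a half turn about x gives the same grasp; the last joint's range is limited). The gripper opens to 88 mm and grips with 3 to 60 N. Pads are 18 mm wide; open, the fingers measure 123 mm over their backs; the gripper's body (75 mm by 187 mm) begins 45 mm behind the grasp point.
Start: joints at [-1.533, 0.313, 1.498, -0, 1.331, -0.223], TCP at [135.36, -507.256, 238.72] pointing down, gripper open.
Joint ranges: [-2.94, 2.94], [-0.97, 2.17], [0.19, 2.56], [-1.23, 4.37], [0.02, 3.11], [-2.88, 2.88]. Speed limits (rad/s): [2.39, 2.39, 3.01, 3.14, 3.14, 3.14].

## Interface

Orientations are given as [roll, pitch, yaw] about the fixed x, y, z axes, in that order (R = Rz(yaw) Ry(pitch) Rx(roll)).
In Python, from workcell import manip gives the robot as it stands. Calls block until the motion is done:
- manip.goto(position, orientation): joint-space move of the TCP to a pose.
- manip.move_linear(position, ori=None, speed=150, f_stop=None): straight line of the TCP; ori=None keeps the orientation; speed is the mean speed in mm/s. With f_stop (N) it stops when the force on the tool has changed by that much, and returns True; else False.
- manip.move_j(angles): joint-space move.
- manip.command_gripper(opening): finger opening in mm; the grip force is fixed at half the most; returns when the fingers have stopped.
- manip.wait(seconds).
- manip.solve_ik(position, orientation): joint angles nearest the present ones, or None.
- manip.read_state(): the state.
- manip.snapshot(name): name is "scene" or "top" or "wrist"; returns a dict with "frame" (420x560x3 uint8, red, green, blue), "z_map" (420x560 float32, mm along the optical axis (not along the pixel's ray), 0 where there is no reading), "fov_y" (degrees; the focal length in pixels is half the picture's height over the tangent of half this angle, whatever the lens; pixels are square), "cx", "cy" (the principal point, pixels), "eye" and "rotation" of the camera in the world. Camera axes: x right, y up, looking along -z (the intrinsics and any distortion apply to the point x, -y, -z); pixel columns grow to the right and rows downward; lengths in mm; the calibration is good to about 2 mm. A picture is of the moment at which its call begins.
A pose or a line that the arm cannot do raises manip.MotionError and nothing moves.
- manip.sign_off(): hands the job in, once; it reports no verdict.
The state is a dict: "clock": time; "qpos": joint angles; "qvel": joint speeds; "joint_efforts": joint torques, N m; "tcp_pos": TCP position; "tool_rot": TCP orientation; "wrist_force": force on the tool from outside, world axes, zero at the start; "moment": the same for the moment, N m; "gripper_width": finger opening in mm.
Only numpy, scipy, OpenCV 4.12 (cv2) and the standard library are available. Lean on these libraries where they do the work, as an engineer would, in place of code of your own. Each camera call takes 0.05 s, during which the arm holds its last target. There are 200 camera calls.

## Task

Take the depth rod, the one with the square head, out of the wooden rack and lower it upright and gently into the narrow bore of the thick-walled boss on the aluminium radiator tank (not the wide hose neck) until you feel it bottom, still holding it. Then let go and leave it standing in the bore, so that its travel can be read off the rings on its shaft.

Things in the scene. Friction and masses are not known exactly. Their poses are not given: they have to be found in the camera images.
- depth_rod: Bare steel rod 170 mm long, 0.25 kg, upright in one of the rack's holes. Shaft 16 mm thick (foot tapered to 10 mm over 6 mm) with fine dark rings every 10 mm; on top a square block head, 28 by 28 mm, its sides along the rod's and the rack's x and y, from 130 to 170 mm above the foot, to grip it by. Origin: centre of the foot's end face; z up along the rod.
- rack: Fixed wooden block 80 (x) by 220 (y) by 60 mm high with three upright holes, 19 mm wide and 45 mm deep, in a row along its y, 70 mm apart, the middle one at its centre. One holds the depth rod (which one varies), the others shorter pins with a ball head and a crossbar, 125 mm high over the bench. Grip a head on its -x and +x sides. Origin: centre of the underside, z up.
- tank: Fixed aluminium radiator end tank, a ribbed block 106 (x) by 240 (y) by 75 mm high. On its top, along y: at -80 mm the thick-walled round boss with the bore to gauge, at 0 a closed plug 22 mm tall, at +75 mm the thin-walled hose neck (56 mm wide, 40 mm tall, not to be used). Origin: centre of the underside, z up.
- bore_mouth (a point): Centre of the mouth of the bore, on the top face of the boss, 100 mm above the bench. The boss is 48 mm in outer diameter and 25 mm tall; the bore is upright, 26 mm wide, with a flat solid floor 50 to 80 mm below this point: how deep is not known beforehand. Axes as the tank's.
Mind the look-alikes: they are no part of the job. Leave any red or turquoise look-alike of the depth_rod alone.

How it is judged (in metres and radians):
On the way, in this order (a step that is already met when the one before it is completed fails the run):
1. the depth rod is held by the fingers and lifted clear of the rack (height (world z) of depth_rod above 0.08 m and contact force between depth_rod and the fingers above 1 N), for 0.1 s.
2. the rod's foot is in the bore, more than 45 mm deep, bearing on the tank and at a standstill while the fingers still hold it (z of depth_rod in the frame of bore_mouth below -0.045 m and horizontal distance between depth_rod and bore_mouth below 0.015 m and contact force between depth_rod and tank above 1 N and contact force between depth_rod and the fingers above 1 N and linear speed of depth_rod below 0.008 m/s), for 0.1 s.
At the end, for the whole second after the job is handed in: The depth rod stands at rest in the bore, released: its foot more than 45 mm below the mouth and within 15 mm of the bore's axis, bearing on the tank, leaning less than 20 degrees (z of depth_rod in the frame of bore_mouth below -0.045 m and horizontal distance between depth_rod and bore_mouth below 0.015 m and angle between depth_rod's own z axis and vertical below 0.35 rad and contact force between depth_rod and tank above 0.3 N and linear speed of depth_rod below 0.02 m/s); the robot touches nothing.
It fails at once if the rod is driven into the tank with more than 80 N (contact force between depth_rod and tank above 80 N).
It also fails if it takes over 51 s, if anything falls off the work surface, if the arm or the gripper's body presses on something with over 40 N, if the wrist force passes 120 N, or if a joint passes its speed limit or range.

## Working session

There is one attempt and no reset: what is moved stays moved. The work goes in short steps, each a Python script; the robot and the scene stay as the last script left them, time stands still between calls to the robot, and variables do not carry over. Pictures are saved under pics/ and viewed, about 8 in all and at most 12, crops included, and the job is handed in when it is done.

```bash
mkdir -p pics; ls; cat > h.py <<'E'
import numpy as np, cv2
from workcell import manip
def snap(n,f=None):
    s=manip.snapshot(n)
    if f: cv2.imwrite('pics/'+f,cv2.cvtColor(s['frame'],cv2.COLOR_RGB2BGR))
    return s
def cloud(s):
    h,w=s['z_map'].shape; f=h/2/np.tan(np.radians(s['fov_y'])/2)
    v,u=np.mgrid[:h,:w]; z=s['z_map']
    c=np.stack([(u-s['cx'])/f*z,-(v-s['cy'])/f*z,-z],-1)
    P=c@np.array(s['rotation']).T+np.array(s['eye']); P[z==0]=np.nan
    return P
def ray(s,u,v,zp):
    h=s['z_map'].shape[0]; f=h/2/np.tan(np.radians(s['fov_y'])/2)
    d=np.array(s['rotation'])@np.array([(u-s['cx'])/f,-(v-s['cy'])/f,-1]); e=np.array(s['eye'])
    return e+d*(zp-e[2])/d[2]
E
python3 - <<'E'
from h import *
import pickle
for n in ('scene','top'):
    s=snap(n,n+'.png'); pickle.dump(s,open(n+'.pkl','wb'))
    print(n,{k:(v if not hasattr(v,'shape') or v.size<20 else v.shape) for k,v in s.items()})
st=manip.read_state(); print(st)
E
```

```text
pics
scene {'frame': (420, 560, 3), 'z_map': (420, 560), 'fov_y': 43.42948073336412, 'cx': 271.2989272805231, 'cy': 210.45787340060224, 'eye': array([1189.98653598, -712.96988091,  892.53421837]), 'rotation': array([0.89816653, 0.00236298, 0.74480846])}
top {'frame': (420, 560, 3), 'z_map': (420, 560), 'fov_y': 57.536310657973175, 'cx': 275.13173269151235, 'cy': 207.60249870918616, 'eye': array([367.14581756,  23.47848467, 858.70797983]), 'rotation': array([ 1.66591954e-01, -5.71245699e-04, -1.59162303e+00])}
{'clock': 0.1, 'qpos': array([-1.53341912e+00,  3.13343218e-01,  1.49833233e+00, -1.38058060e-05,
        1.33104623e+00, -2.23400681e-01]), 'qvel': array([ 4.68346216e-04, -2.09537642e-03, -1.98702588e-03, -1.13340925e-03,
       -5.63610817e-05,  1.78707070e-04]), 'joint_efforts': array([ 2.34779945e-03, -4.02813399e+01, -2.52643204e+01,  6.94786152e-02,
        3.42011370e-02, -6.30423551e-05]), 'tcp_pos': array([ 135.33792074, -507.02366871,  238.25515759]), 'tool_rot': array([2.93006543, 1.56966712, 1.62005028]), 'wrist_force': array([-0.93487146, -0.04849527,  0.29527072]), 'moment': array([-0.01839939, -0.03518442, -0.00488675]), 'gripper_width': 88.53953277679516}
```

View pics/top.png

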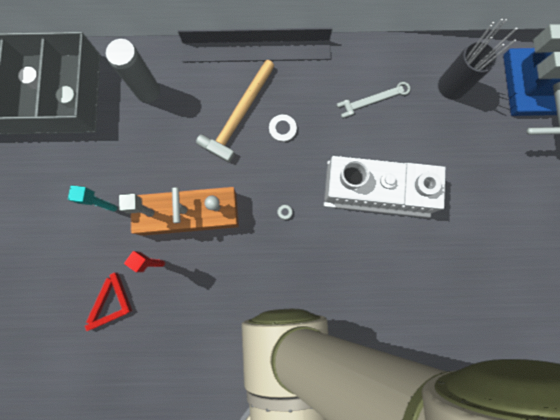

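View pics/scene.png

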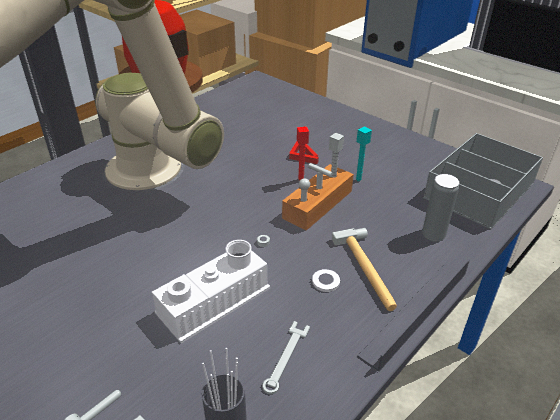

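The top view shows the rack at about (185,208), with a grey square head at (127,202) and ball and crossbar pins at (212,203) and (176,205). The turquoise look-alike is at (80,194) and the red one at (137,261). The grey head fits the description: bare steel and standing in the rack. On the tank, the thick-walled boss is at (429,183) and the wide thin hose neck at (354,175).

```bash
cat >> h.py <<'E'
from scipy.spatial.transform import Rotation as Ro
_ray=ray
def fix(s):
    s=dict(s); s['rotation']=Ro.from_euler('xyz',s['rotation']).as_matrix(); return s
E
python3 - <<'E'
from h import *
import pickle
s=fix(pickle.load(open('top.pkl','rb'))); P=cloud(s)
b=cv2.cvtColor(s['frame'],cv2.COLOR_RGB2BGR)
a=cv2.resize(b[150:280,55:215],None,fx=3,fy=3,interpolation=cv2.INTER_CUBIC)
c=cv2.resize(b[145:225,310:460],None,fx=3,fy=3,interpolation=cv2.INTER_CUBIC)
o=np.zeros((390+240,480,3),np.uint8);o[:390]=a;o[390:,:450]=c
cv2.imwrite('pics/crop.png',cv2.resize(o,None,fx=.95,fy=.95))
m=np.zeros(P.shape[:2],bool);m[185:220,112:142]=1
k=m&(P[...,2]>170);v,u=np.nonzero(k);print('head',k.sum(),u.mean(),v.mean(),u.min(),u.max(),v.min(),v.max(),np.nanmedian(P[k],0),P[k].min(0),P[k].max(0))
r=cv2.minAreaRect(np.stack([u,v],1).astype(np.float32));print(r, ray(s,*r[0],185))
hsv=cv2.cvtColor(s['frame'],cv2.COLOR_RGB2HSV)
k=(np.abs(P[...,2]-60)<6)&(hsv[...,1]>120)&(hsv[...,0]<20);k[:,:120]=0;k[:,245:]=0
r=cv2.minAreaRect(P[k][:,:2].astype(np.float32));print('rack',r)
m[:]=0;m[150:215,325:450]=1
k=m&(np.abs(P[...,2]-75)<6);r=cv2.minAreaRect(P[k][:,:2].astype(np.float32));print('tank',r)
m[:]=0;m[160:205,405:450]=1
k=m&(np.abs(P[...,2]-100)<7);v,u=np.nonzero(k);r=cv2.minAreaRect(P[k][:,:2].astype(np.float32));print('boss',r,np.median(P[k],0),cv2.minEnclosingCircle(P[k][:,:2].astype(np.float32)))
print(cv2.minEnclosingCircle(np.stack([u,v],1).astype(np.float32)))
E
```

```text
head 292 128.62328767123287 202.1095890410959 120 138 194 210 [496.16211862 283.2185954  184.34006492] [482.31775451 270.41724344 170.55428087] [510.93399882 299.26012074 187.5922412 ]
((129.0, 202.0), (16.0, 18.0), 90.0) [495.98773492 282.05778866 185.        ]
rack ((465.0903625488281, 213.63388061523438), (153.37704467773438, 221.4234161376953), 3.9125185012817383)
tank ((548.7564697265625, -216.41168212890625), (240.6755828857422, 93.90409088134766), 82.80919647216797)
boss ((540.488037109375, -294.5654296875), (46.220703125, 46.71473693847656), 41.56791305541992) [ 539.6101404  -293.97622809   99.44894549] ((540.6243286132812, -295.18310546875), 24.327882766723633)
((429.0, 183.0), 12.16562557220459)
```

View pics/crop.png

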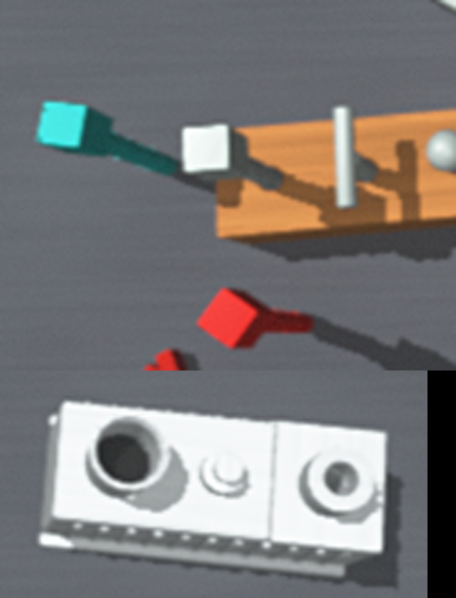

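The crop confirms it: a grey, untinted square head in the rack's +y end hole, and a thick-walled boss at the tank's right end. Next I'll check neighbour heights and clearance and move above the head for a close look.

```bash
python3 - <<'E'
from h import *
import pickle
s=fix(pickle.load(open('top.pkl','rb'))); P=cloud(s)
hsv=cv2.cvtColor(s['frame'],cv2.COLOR_RGB2HSV);H,S=hsv[...,0],hsv[...,1]
for n,k in (('turq',(abs(H-88)<10)&(S>120)),('red',((H<4)|(H>174))&(S>150))):
    k=k&(P[...,2]>100);print(n,P[k].min(0),P[k].max(0),np.median(P[k],0))
k=(np.abs(P[...,2]-60)<4)&(H<20)&(S>120);k=k.astype(np.uint8);k[:,:145]=0;k[:,245:]=0;k[:175]=0;k[245:]=0
v,u=np.nonzero(k)
# edges: top and bottom rows per column
for q in (v.min,):pass
cols=np.arange(150,232,2);t=[];
for c in cols:
    vv=v[u==c]; t.append(ray(s,c,vv.min(),60)[:2])
t=np.array(t);p=np.polyfit(t[:,1],t[:,0],1);print('yaw from +x edge',-np.degrees(np.arctan(p[0])), np.std(t[:,0]-np.polyval(p,t[:,1])))
for yaw in (0.05,0.05+np.pi,.05-np.pi):
  for pos in ((495.5,282.5,300),(495.5,282.5,146),(540,-295,300),(540,-295,150)):
    q=manip.solve_ik(list(pos),[0,np.pi/2,yaw]);print(yaw,pos,None if q is None else np.round(q,2))
E
```

```text
turq [502.15961145 369.53965725 100.30945034] [531.34214295 400.58081629 172.84677279] [515.72592289 377.95075395 168.48663546]
red [373.88250291 254.5321167  100.53197981] [409.49037415 290.95080801 173.07901615] [390.22289793 268.87477691 169.07117961]
yaw from +x edge 8.30269180112422 19.685893389448566
0.05 (495.5, 282.5, 300) [ 0.31  0.38  1.24 -0.    1.52  0.26]
0.05 (495.5, 282.5, 146) [ 0.31  0.5   1.48 -0.    1.16  0.26]
0.05 (540, -295, 300) [-0.69  0.49  1.08  0.    1.57 -0.74]
0.05 (540, -295, 150) [-0.69  0.59  1.33  0.    1.23 -0.74]
3.191592653589793 (495.5, 282.5, 300) [ 0.31  0.38  1.24  0.    1.52 -2.88]
3.191592653589793 (495.5, 282.5, 146) [ 0.31  0.5   1.48  0.    1.16 -2.88]
3.191592653589793 (540, -295, 300) [-0.69  0.49  1.08 -0.    1.57  2.4 ]
3.191592653589793 (540, -295, 150) [-0.69  0.59  1.33 -0.    1.23  2.4 ]
-3.0915926535897933 (495.5, 282.5, 300) [ 0.31  0.38  1.24  0.    1.52 -2.88]
-3.0915926535897933 (495.5, 282.5, 146) [ 0.31  0.5   1.48  0.    1.16 -2.88]
-3.0915926535897933 (540, -295, 300) [-0.69  0.49  1.08 -0.    1.57  2.4 ]
-3.0915926535897933 (540, -295, 150) [-0.69  0.59  1.33 -0.    1.23  2.4 ]
```

```bash
python3 - <<'E'
from h import *
import pickle
manip.goto([495,282,330],[0,np.pi/2,0.06])
s=snap('wrist','w1.png');pickle.dump(s,open('w1.pkl','wb'))
print(s['eye'],s['rotation'],s['fov_y'],manip.read_state()['clock'],manip.read_state()['tcp_pos'])
E
```

```text
[491.23242161 352.99816537 475.5651446 ] [-2.78871071e-01  1.30984519e-04  5.93972704e-02] 66.98223280738807 3.2083 [495.26520695 281.48268156 329.93524431]
```

View pics/w1.png

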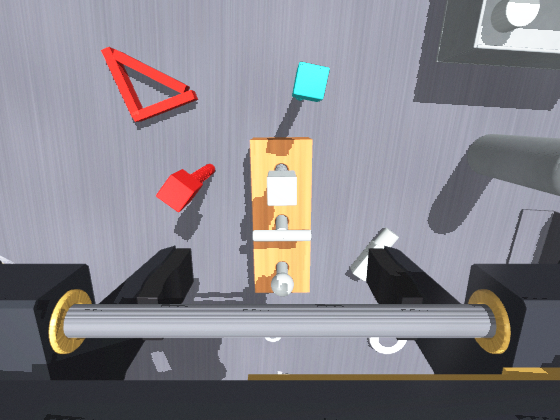

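The wrist view shows the head at (282,190), standing over the hole at the rack's end, and nearly square to the view. The rack runs from (251,138) to (312,292), so a yaw of about 0.06 looks right. Now to measure it.

```bash
python3 - <<'E'
from h import *
import pickle
s=fix(pickle.load(open('w1.pkl','rb'))); P=cloud(s)
hsv=cv2.cvtColor(s['frame'],cv2.COLOR_RGB2HSV);H,S=hsv[...,0],hsv[...,1]
k=(H<22)&(S>110);k[:,:235]=0;k[:,330:]=0;k[:130]=0;k[300:]=0
L=[];R=[]
for r in range(145,285,3):
    u=np.nonzero(k[r])[0]; L.append(ray(s,u.min()-.5,r,60)[:2]);R.append(ray(s,u.max()+.5,r,60)[:2])
ab=[]
for n,e in (('L',L),('R',R)):
    e=np.array(e);p=np.polyfit(e[:,1],e[:,0],1);res=e[:,0]-np.polyval(p,e[:,1]);g=abs(res)<2
    p=np.polyfit(e[g,1],e[g,0],1);ab.append(p);print(n,g.sum(),'yaw',-np.arctan(p[0]),'x at y=282',np.polyval(p,282))
v,u=np.nonzero(k);print('ends y',ray(s,282,v.min(),60),ray(s,282,v.max(),60))
k=np.zeros(k.shape,bool);k[165:215,255:310]=1;k&=abs(P[...,2]-185)<6
v,u=np.nonzero(k);r=cv2.minAreaRect(np.stack([u,v],1).astype(np.float32));print(r,ray(s,*r[0],185),P[k].min(0),P[k].max(0),np.median(P[k],0))
E
```

```text
Traceback (most recent call last):
ValueError: zero-size array to reduction operation minimum which has no identity
```

```bash
python3 - <<'E'
from h import *
import pickle
s=fix(pickle.load(open('w1.pkl','rb'))); P=cloud(s)
hsv=cv2.cvtColor(s['frame'],cv2.COLOR_RGB2HSV);H,S=hsv[...,0],hsv[...,1]
k=(H<22)&(S>110);k[:,:235]=0;k[:,330:]=0;k[:130]=0;k[300:]=0
L=[];R=[]
for r in range(145,285,3):
    u=np.nonzero(k[r])[0]
    if len(u)<5: continue
    L.append(ray(s,u.min()-.5,r,60)[:2]);R.append(ray(s,u.max()+.5,r,60)[:2])
for n,e in (('L',L),('R',R)):
    e=np.array(e);p=np.polyfit(e[:,1],e[:,0],1);res=e[:,0]-np.polyval(p,e[:,1]);g=abs(res)<2
    p=np.polyfit(e[g,1],e[g,0],1);print(n,len(e),g.sum(),'yaw',-np.arctan(p[0]),'x at y=282',np.polyval(p,282))
v,u=np.nonzero(k);print('ends y',ray(s,282,v.min(),60),ray(s,282,v.max(),60))
k=np.zeros(k.shape,bool);k[165:215,255:310]=1;k&=abs(P[...,2]-185)<6
v,u=np.nonzero(k);r=cv2.minAreaRect(np.stack([u,v],1).astype(np.float32));print(r,ray(s,*r[0],185),P[k].min(0),P[k].max(0),np.median(P[k],0))
E
```

```text
L 43 2 yaw -0.49559148181689533 x at y=282 555.7815432935661
R 43 29 yaw 0.10216960598564119 x at y=282 525.7142835753903
ends y [495.86704978 330.70387125  60.        ] [509.59121941 108.46295746  60.        ]
((281.5, 190.5), (29.0, 29.0), 90.0) [497.01969457 288.57524209 185.        ] [482.80443645 273.39814354 180.24630076] [511.56721764 302.69767648 186.78993221] [497.05970274 288.44922764 184.5671178 ]
```

The head is at (497.0, 288.5) at z≈185, 29 px square. That fits the +y hole: the rack ends at y=108.5 and 330.7 (222 mm long), so its centre is at 219.6 and the hole at about 289.5. The top camera reads about 6 mm off here, so I trust the close view. Grasping and lifting.

```bash
python3 - <<'E'
from h import *
manip.goto([497,288.5,230],[0,np.pi/2,0.06])
print(manip.move_linear([497,288.5,144],speed=80,f_stop=15))
manip.command_gripper(20)
st=manip.read_state();print(st['clock'],st['tcp_pos'],st['gripper_width'],st['wrist_force'])
if 24<st['gripper_width']<33:
    manip.move_linear([497,288.5,164],speed=40,f_stop=25)
    st=manip.read_state();print(st['tcp_pos'],st['gripper_width'],st['wrist_force'])
    manip.move_linear([497,288.5,290],speed=80,f_stop=25)
    st=manip.read_state();print(st['clock'],st['tcp_pos'],st['gripper_width'],st['wrist_force'],st['moment'])
    snap('wrist','w2.png');snap('scene','s2.png')
E
```

```text
False
5.85 [496.96002775 288.51075272 143.98836286] 27.58655922218393 [-0.58562203 -0.72109516  0.14198496]
[496.89129578 288.4594366  163.89275785] 27.686165684039427 [ 0.84012757  0.54404586 -3.37141329]
8.225 [496.91065352 288.46080914 289.55102473] 28.16780709520038 [ 0.00379347 -0.09519622 -2.41893466] [ 0.03746948 -0.145717    0.04163873]
```

View pics/w2.png

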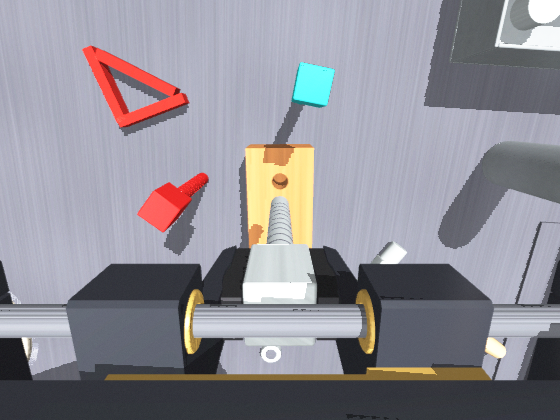

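The rod is held (width 28 mm, about 2.4 N hanging) and its hole at (280,181) is empty. The foot shows near (280,200). Moving beside the boss for a close look; I'll check the wire cup's clearance first.

```bash
python3 - <<'E'
from h import *
import pickle
P=cloud(fix(pickle.load(open('top.pkl','rb'))))
k=(P[...,2]>60)&(P[...,0]>580)&(P[...,1]<-200);print('cup',P[k].min(0),P[k].max(0))
manip.goto([535,-325,310],[0,np.pi/2,0.06])
manip.wait(.3)
s=snap('wrist','w3.png');pickle.dump(s,open('w3.pkl','wb'))
st=manip.read_state();print(st['clock'],st['tcp_pos'],st['gripper_width'],st['wrist_force'],s['eye'],s['rotation'])
E
```

```text
cup [ 580.11879163 -602.47911432   60.01651361] [ 845.54469617 -200.03904332  214.55589147]
10.875 [ 535.10395873 -324.81289991  310.01950521] 27.7267161486541 [ 3.65322693e-04 -1.08711077e-01 -3.99910017e+00] [ 530.94950202 -253.17846514  455.69444795] [-2.78734651e-01 -2.77713828e-05  6.09029820e-02]
```

View pics/w3.png

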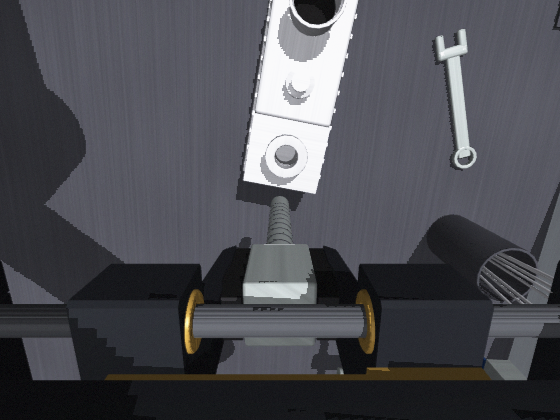

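The boss and its bore show at (286,154), clear of the held rod, whose foot is at about (280,200). The wire cup is at (490,265).

```bash
python3 - <<'E'
from h import *
import pickle
s=fix(pickle.load(open('w3.pkl','rb')));P=cloud(s)
g=cv2.cvtColor(s['frame'],cv2.COLOR_RGB2GRAY)
m=np.zeros(g.shape,bool);m[125:185,260:312]=1
k=m&(abs(P[...,2]-100)<5);v,u=np.nonzero(k)
c,r=cv2.minEnclosingCircle(np.stack([u,v],1).astype(np.float32));print('boss px',c,r,'ray',ray(s,*c,100),'cloud',cv2.minEnclosingCircle(P[k][:,:2].astype(np.float32)),np.median(P[k],0))
fk=np.zeros(g.shape,np.uint8);fk[135:172,268:304]=1
d=((g<190)|~(P[...,2]>95))&(fk>0)&(P[...,2]<95)
n,l,st,ce=cv2.connectedComponentsWithStats(d.astype(np.uint8));i=1+st[1:,4].argmax();print('bore hole px',ce[i],st[i])
w=P[l==i];print('bore floor z',np.nanpercentile(w[:,2],[0,10,50,90]))
# rod
m[:]=0;m[190:245,262:298]=1;k=m&(P[...,2]>150)&(P[...,2]<260)
for lo in range(165,260,15):
    q=P[k&(abs(P[...,2]-lo)<6)]
    if len(q): print(lo,len(q),np.median(q,0),q.min(0)[:2],q.max(0)[:2])
print('foot zmin',P[k][:,2].min(), np.argwhere(k).min(0))
m[:]=0;m[210:300,425:550]=1;k=m&(P[...,2]>60)&(P[...,2]<260);print('cup',P[k].min(0),P[k].max(0))
for z in (120,150,180):
  q=P[k&(P[...,2]>z)]; 
  if len(q):print(z,q.min(0),q.max(0))
E
```

```text
boss px (285.8849792480469, 155.9681854248047) 21.44590950012207 ray [ 540.61070863 -292.49097352  100.        ] cloud ((540.6360473632812, -293.15093994140625), 23.83003044128418) [ 540.69662797 -292.55465735   99.54392464]
bore hole px [285.78780488 156.17073171] [275 145  23  23 410]
bore floor z [32.5656389  34.03157762 35.61677773 82.428867  ]
195 58 [ 534.55664366 -318.35107105  194.86768757] [ 527.45605638 -324.43583959] [ 542.59547603 -317.05884939]
210 70 [ 534.97218618 -318.18716918  211.14315051] [ 527.57155519 -323.84394844] [ 542.89693478 -317.19181905]
225 81 [ 535.33264567 -318.26223168  224.30914395] [ 527.26640295 -325.42394371] [ 543.54217446 -316.94330833]
240 105 [ 534.59724388 -318.20083163  241.12855262] [ 527.27161323 -326.13466284] [ 542.94499617 -317.12785395]
255 111 [ 535.27829507 -318.2527229   254.34886507] [ 527.50728213 -324.09977409] [ 543.17929625 -316.98660097]
foot zmin 186.57217005827147 [196 268]
cup [ 764.09533603 -441.75892898   60.03837399] [ 834.19946993 -373.54552055  193.97080365]
120 [ 764.10105889 -441.48154244  120.00230138] [ 834.19946993 -373.54552055  193.97080365]
150 [ 773.85643196 -426.24974316  150.02348551] [ 822.9112341  -384.81631521  193.97080365]
180 [ 773.85643196 -406.30934006  180.2929479 ] [ 790.58479017 -384.81631521  193.97080365]
```

The boss is at (540.6, −292.8) at z≈99.5, with two methods within 1 mm, and the enclosing radius of 23.8 matches 24. The held rod is upright and on the TCP axis. The bore floor reads about z≈35, and the cup is far off (x>764). Lowering, with force stops.

```bash
python3 - <<'E'
from h import *
def show(t):
    st=manip.read_state();print(t,round(st['clock'],2),st['tcp_pos'].round(1),round(st['gripper_width'],1),st['wrist_force'].round(2))
x,y=540.7,-292.8
manip.move_linear([x,y,310],speed=60); manip.move_linear([x,y,245],speed=60); manip.wait(.3); show('above')
a=manip.move_linear([x,y,188],speed=25,f_stop=6); show(('in',a))
if not a:
    b=manip.move_linear([x,y,145],speed=10,f_stop=5); show(('floor',b)); manip.wait(.4); show('hold')
snap('scene','s3.png')
E
python3 -c "
import cv2;a=cv2.imread('pics/s3.png')[150:350,80:330];cv2.imwrite('pics/s3c.png',cv2.resize(a,None,fx=2.6,fy=2.6))"
```

```text
above 13.1 [ 540.7 -292.8  245.1] 27.5 [-0.59 -0.66 -3.44]
('in', False) 15.53 [ 540.7 -292.8  188.1] 27.6 [ 0.13 -0.05 -2.79]
('floor', True) 17.92 [ 540.8 -292.9  164. ] 27.6 [0.16 0.52 5.8 ]
hold 18.32 [ 540.8 -292.9  164.1] 27.8 [0.03 0.05 5.7 ]
```

View pics/s3c.png

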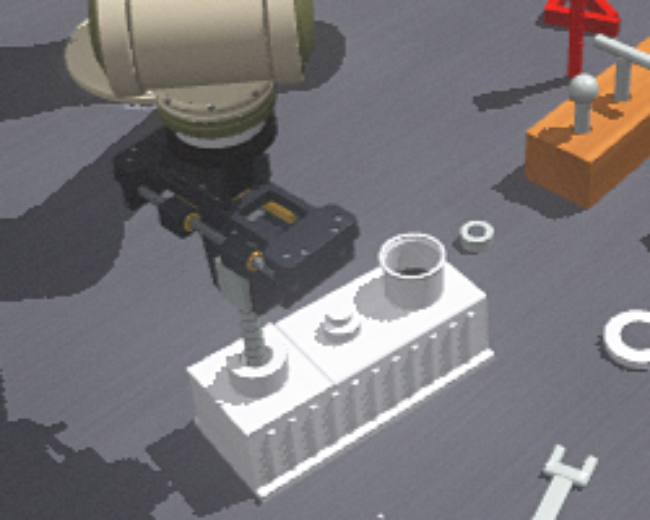

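The rod has bottomed at TCP z=164, so its foot is at about z=35 (65 mm deep). That matches the camera's floor reading, and a steady ~8.5 N remains after the stop. Letting go and withdrawing upwards.

```bash
python3 - <<'E'
from h import *
import pickle
def show(t):
    st=manip.read_state();print(t,round(st['clock'],2),st['tcp_pos'].round(1),round(st['gripper_width'],1),st['wrist_force'].round(2))
manip.command_gripper(40); manip.wait(.3); show('part open')
manip.command_gripper(88); manip.wait(.3); show('open')
print(manip.move_linear([540.7,-292.8,300],speed=60,f_stop=6)); show('up')
s=snap('wrist','w4.png');pickle.dump(s,open('w4.pkl','wb'))
P=cloud(fix(s));m=np.zeros(P.shape[:2],bool);m[60:250,200:360]=1
for lo,hi in ((155,175),(115,155)):
    k=m&(P[...,2]>lo)&(P[...,2]<hi);print(lo,k.sum(),np.median(P[k],0),P[k].min(0),P[k].max(0))
E
```

```text
part open 19.05 [ 540.3 -292.5  162.7] 40.0 [-0.13 -0.03  0.62]
open 20.18 [ 540.3 -292.5  162.8] 88.0 [-0.27 -0.7   0.57]
False
up 22.62 [ 540.7 -292.8  299.8] 88.2 [-0.75 -0.06 -0.34]
155 60 [ 540.30597144 -279.44142328  171.12816832] [ 527.13613957 -280.39403585  166.38652598] [ 553.51400112 -278.38224783  174.98120287]
115 54 [ 541.70287685 -285.72208023  121.0052563 ] [ 534.50430801 -288.65873671  115.00180732] [ 572.47467661 -164.77250024  134.01266983]
```

View pics/w4.png

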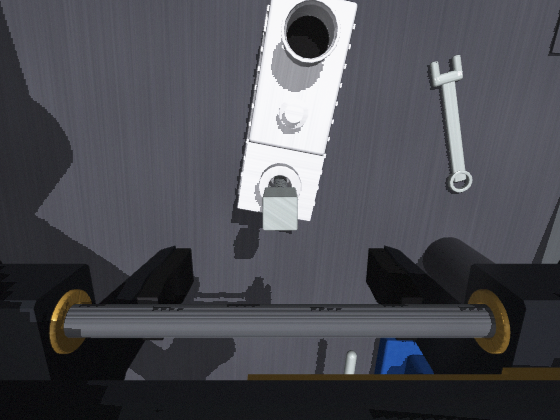

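The rod stands alone in the bore: the head is at (280,210), square to the view. Its axis sits at y≈−293.4 at the head and −293.7 at the shaft, so it's upright. The gripper is well clear, so I'm handing in.

```bash
python3 -c "
from h import *
manip.wait(.5);print(manip.read_state()['clock'],manip.sign_off())"
```

```text
the job is handed in; nothing more can be done
23.1667 None
```

The depth rod is standing released in the boss's bore, and the job was handed in at about 23 s of the 51 s allowed. No verdict is reported.

- **What I did:** I took the bare-steel, square-headed rod from the rack's +y hole and lowered it into the thick-walled boss. It bottomed with its foot about 65 mm below the mouth, and the fingers held it there at about 8.5 N. I then opened the gripper and withdrew upwards. The red and turquoise look-alikes were not touched.
- **Last checks:** Contact height (foot at z≈35 mm) agreed with the camera's floor reading of about 35 mm. After release the rod's axis read y≈−293.4 mm at the head and −293.7 mm at the shaft, so it is upright, and the arm was clear.
- **Disagreements:** The overhead camera put the rod's head about 6 mm off in y, so I used the wrist camera, which fitted the rack's geometry. Fits of the rack's edges for its yaw failed. I took the yaw from the head and rack as the wrist camera saw them, and the grasp was good.

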